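# Empty the screw-top canister into the bin

## Task

Unscrew the blue cap from the grey canister and lift it off, then tip the canister over with its red lever so that all three brass spacers inside slide out into the red bin. Swing the canister fully back upright and screw the cap on again, turned down until it is fully home. Leave the red bin in its place under the canister and do not disturb the other things on the bench.

Things in the scene. Friction and masses are not known exactly. Their poses are not given: they have to be found in the camera images.
- pivot (a point): point on the fixed stand's tilt axis in the canister's middle, 110 mm above the worktop. Frame: z up, x points the way the canister tips (towards the red bin), y is the tilt axis. Grey uprights at y = -53 and +53 mm, 124 mm tall; their foot frame is 10 mm tall. The stand is screwed down; the worktop's far edge is at x = 0.57 m
- canister (a joint): tilt of the grey canister about the stand's y axis through the pivot: 0 upright (hard stop), 2.5 rad mouth down over the red bin (hard stop). A spring holds it upright (0.36 N m at upright, 0.66 N m fully tipped; up to 10 N at the lever bar), so the lever must be held while it is tipped, and it swings back upright, damped, when let go
- rim (a point): centre of the mouth of the opaque grey canister, on its rim, 47 mm from the pivot; z out of the mouth; moves with the canister. Body 58 mm across, mouth 41 mm inside, neck 46 mm and its thread 56 mm outside, 80 mm deep. Its neck has a coarse right-handed two-start thread, 21 mm of rise a turn, loose (2 mm of play up and down); clockwise from above tightens
- lever_grip (a point): middle of the red handle bar of the tipping lever: 12 mm thick, 50 mm long, parallel to the tilt axis, 65 mm from it, at y = -92 mm from the pivot. It turns with the canister: with the canister upright the lever leans 75 degrees back from vertical, away from the red bin (bar 17 mm above the pivot); tipping swings it up and over towards the bin
- cap_grip (a point): blue screw cap, 50 to 85 g: centre of its round knob, 44 mm across and 30 mm tall, 15 mm under its top. Below the knob a skirt 70 mm across, 22 mm tall; the point is 37 mm above the skirt's lower edge and 19 mm above the rim when the cap is fully home. Own z up; a white line on its top marks its own x
- red_bin: loose red open-front picking bin, 116x87x53 mm, nested under the canister between the uprights; origin under its centre, x towards its high back wall; low front wall 23 mm. It is where the spacers belong
- spacer1_mid (a point): brass hexagonal spacer 1 of 3, 14 mm across, 20 mm tall, 20 g; its middle. Starts inside the canister, out of sight
- spacer2_mid (a point): brass hexagonal spacer 2 of 3, 14 mm across, 20 mm tall, 20 g; its middle. Starts inside the canister, out of sight
- spacer3_mid (a point): brass hexagonal spacer 3 of 3, 14 mm across, 20 mm tall, 20 g; its middle. Starts inside the canister, out of sight
- blue_bin: bystander: blue open-front picking bin, 156x101x68 mm; origin at the centre of its underside
- stamp: bystander: small stamp with a wooden knob, 26x34x64 mm; origin at the centre of its underside
- calipers: bystander: digital caliper lying flat, 67x201x16 mm; origin at the centre of its underside
- spacer1: the same spacer 1; origin at the centre of its underside
- spacer2: the same spacer 2; origin at the centre of its underside
- spacer3: the same spacer 3; origin at the centre of its underside
- cap: the same cap; origin at the centre of its skirt's lower edge, same axes. Two lugs in the skirt run in the thread to a hard end stop. At the start it is fully home, its x along the rim's x, 5 degrees short of the stop; turned anticlockwise it comes free after about 120 degrees, having risen 7 mm. Set on at that angle (or half a turn from it) it finds the thread again
There are look-alikes about, which are no part of the job. Leave any orange or turquoise look-alike of the cap alone.

How it is judged:
By the outcome, as a careful person would: the job done as asked, in the order asked, and still so for the second after the job is handed in, with the robot touching nothing.
It also fails if it takes over 72 s, if anything falls off the work surface, if the arm or the gripper's body presses on something with over 40 N, if the wrist force passes 120 N, or if a joint passes its speed limit or range.

## Robot

A 7-joint arm with a two-finger parallel gripper is mounted at the origin on the work surface; the furniture and walls round the work are solid. World frame = base frame: x ahead of the robot, y to its left, z up, the work surface at z = 0. Lengths are in mm, angles in rad, forces in N, time in s.
With the tool pointing down it reaches from about 425 to 875 mm from the base axis. Payload 4.7 kg.
Tool frame: the origin (TCP) lies midway between the tips of the shut fingers; the grasp point (between the pads) lies 19 mm behind it; z points along the fingers, y is the direction in which the jaws open and shut (so a half turn about z gives the same grasp; the last joint's range is limited). The gripper opens to 85 mm and grips with 20 to 120 N. Pads are 22 mm wide; open, the fingers measure 114 mm over their backs; the gripper's body (76 mm by 85 mm) begins 54 mm behind the grasp point. The pads swing forward as they close: fully open they stand 13 mm farther back than shut.
Start: joints at [-1.273, 0.321, -0.07, 1.45, 0.023, 1.371, -0.057], TCP at [182.03, 624.011, 231.349] pointing down, gripper open.
Joint ranges: [-2.86, 2.86], [-0.3, 2.09], [-1.38, 1.24], [0.06, 2.45], [-1.56, 4.7], [0.09, 2.05], [-2.69, 2.69]. Speed limits (rad/s): [2.57, 2.57, 3.14, 3.14, 3.14, 3.14, 3.14].

## Interface

Orientations are given as a unit quaternion [x, y, z, w].
In Python, from cell import robot, hand, planner, eyes, job, readout gives the robot as it stands. Calls block until the motion is done:
- robot.goto(position, orientation): joint-space move of the TCP to a pose.
- robot.servo_line(position, rotation=None, rate=150, until_force=None): straight line of the TCP; rotation=None keeps the orientation; rate is the mean speed in mm/s. With until_force (N) it stops when the force on the tool has changed by that much, and returns True; else False.
- robot.move_j(angles): joint-space move.
- hand.grip(opening, newtons=None): opening from 0.0 (shut) to 1.0 (fully open); newtons is the grip in N (None keeps the last); returns when the fingers have stopped.
- robot.wait(seconds).
- planner.inverse_kinematics(position, orientation): joint angles nearest the present ones, or None.
- eyes.read_camera(name): name is "scene" or "top"; returns the picture (400x640x3 uint8, red, green, blue); there is no depth.
- eyes.camera_model(name): a dict with "mtx" (3x3 intrinsics, pixels), "rvec" (rotation vector, rad) and "tvec" (3), from world to camera coordinates, as OpenCV has them. Camera axes: x right, y down, z forward; pixel columns grow to the right and rows downward; lengths in mm; the calibration is good to about 2 mm. A picture is of the moment at which its call begins. camera_model takes no time and is no camera call.
A pose or a line that the arm cannot do raises robot.MotionError and nothing moves.
- job.sign_off(): hands the job in, once; it reports no verdict.
Readings, each from a call of its own:
- readout.get_t(): time.
- readout.get_joint_positions(): joint angles.
- readout.get_joint_vel(): joint speeds.
- readout.get_joint_torque(): joint torques, N m.
- readout.get_ee_pos(): TCP position.
- readout.get_tcp_rot(): TCP orientation.
- readout.get_ft_force(): force on the tool from outside, world axes, zero at the start.
- readout.get_moment(): the same for the moment, N m.
- readout.get_grip_width(): opening from 0.0 (shut) to 1.0 (fully open).
Only numpy, scipy, OpenCV 4.12 (cv2) and the standard library are available. Lean on these libraries where they do the work, as an engineer would, in place of code of your own. Each camera call takes 0.05 s, during which the arm holds its last target.

## Working session

There is one attempt and no reset: what is moved stays moved. The work goes in short steps, each a Python script; the robot and the scene stay as the last script left them, time stands still between calls to the robot, and variables do not carry over. Pictures are saved under pics/ and viewed, and the job is handed in when it is done.

```bash
ls; mkdir -p pics; python3 - <<'E'
from cell import robot, hand, planner, eyes, job, readout
import cv2
for n in("scene","top"):
    im=eyes.read_camera(n); cv2.imwrite(f"pics/{n}0.png",im[:,:,::-1]); print(eyes.camera_model(n))
print(readout.get_t(),readout.get_ee_pos(),readout.get_tcp_rot())
E
```

```text
pics
{'mtx': array([[497.13395228,   0.        , 314.62316092],
       [  0.        , 497.13395228, 198.48069674],
       [  0.        ,   0.        ,   1.        ]]), 'rvec': array([ 1.15744803, -2.04124212,  1.16326964]), 'tvec': array([ 463.51319788,  242.22925783, 1189.20407067])}
{'mtx': array([[391.18992733,   0.        , 316.61264365],
       [  0.        , 391.18992733, 210.78992435],
       [  0.        ,   0.        ,   1.        ]]), 'rvec': array([ 2.1285834 , -2.12794816,  0.16026767]), 'tvec': array([235.63656047, 503.17522793, 917.77927438])}
0.1 [181.9016329  623.53301426 230.33359995] [ 1.41394541e-01  9.89952946e-01 -8.62843832e-04 -6.13432549e-05]
```

View pics/scene0.png

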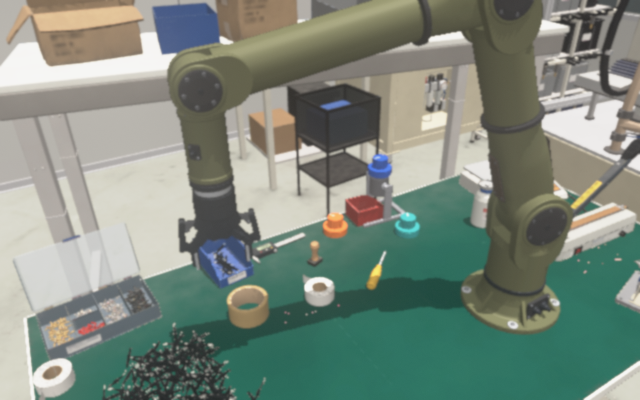

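View pics/top0.png

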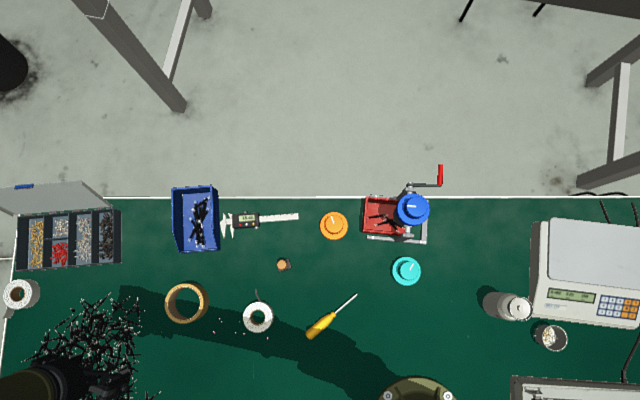

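The top view shows the canister with its blue cap at about (412,209). The red bin is to its left, towards +y, and the lever bar is at (440,175) beyond the worktop's far edge. The orange look-alike is at (333,226) and the turquoise one at (406,271). Next I'll measure these positions.

```bash
cat > h.py <<'E'
import numpy as np, cv2
from scipy.spatial.transform import Rotation as R
from cell import robot, hand, planner, eyes, job, readout
def ray(cam,uv):
    m=eyes.camera_model(cam); Rm=cv2.Rodrigues(m["rvec"])[0]
    d=Rm.T@np.linalg.solve(m["mtx"],[uv[0],uv[1],1.]); o=-Rm.T@m["tvec"]; return o,d/np.linalg.norm(d)
def onz(cam,uv,z):
    o,d=ray(cam,uv); return o+d*(z-o[2])/d[2]
def proj(cam,p):
    m=eyes.camera_model(cam); return cv2.projectPoints(np.float64(p).reshape(-1,3),m["rvec"],m["tvec"],m["mtx"],None)[0].reshape(-1,2)
def tri(uv1,uv2):
    o1,d1=ray("scene",uv1);o2,d2=ray("top",uv2)
    A=np.stack([d1,-d2],1); s=np.linalg.lstsq(A,o2-o1,rcond=None)[0]
    a,b=o1+s[0]*d1,o2+s[1]*d2; return (a+b)/2,np.linalg.norm(a-b)
def crop(im,x0,y0,w,h,f,name):
    cv2.imwrite(name,cv2.resize(im[y0:y0+h,x0:x0+w,::-1],None,fx=f,fy=f,interpolation=cv2.INTER_CUBIC))
E
python3 - <<'E'
from h import *
t=cv2.imread("pics/top0.png")[:,:,::-1]; s=cv2.imread("pics/scene0.png")[:,:,::-1]
crop(t,350,155,110,100,7,"pics/t0c.png"); crop(s,310,140,120,100,6,"pics/s0c.png")
for im,c in((t,"top"),(s,"scene")):
    hsv=cv2.cvtColor(im,cv2.COLOR_RGB2HSV)
    for nm,lo,hi in(("blue",(105,150,60),(125,255,255)),("red",(0,150,60),(6,255,255)),("orange",(8,150,100),(16,255,255)),("turq",(85,120,100),(97,255,255))):
        m=cv2.inRange(hsv,lo,hi); n,_,st,ce=cv2.connectedComponentsWithStats(m)
        for i in range(1,n):
            if st[i,4]>40: print(c,nm,st[i],ce[i].round(1))
E
```

```text
top blue [ 15 185  18   4  46] [ 23.1 186.2]
top blue [172 186  42  24 187] [195.6 193.2]
top blue [396 193  34  33 815] [412.7 209.3]
top blue [172 206   3  25  42] [172.7 219. ]
top blue [212 211   6  40  68] [213.8 231.6]
top blue [183 227  11  26  75] [185.9 244.3]
top red [438 165   5  21  91] [440.2 175.2]
top red [362 197  43  38 806] [378.5 217.6]
top red [ 50 244  17  22 183] [ 58.9 254. ]
top orange [324 216  19  19  71] [330. 227.]
top turq [392 257  29  29 628] [406.2 271. ]
scene blue [369 165  21   8  92] [379.5 169. ]
scene orange [324 217  23  20 320] [334.6 227.3]
scene turq [395 213  25  26 455] [407.8 226.5]
```

```bash
sleep 3; ls pics
```

```text
s0c.png
scene0.png
t0c.png
top0.png
```

View pics/t0c.png

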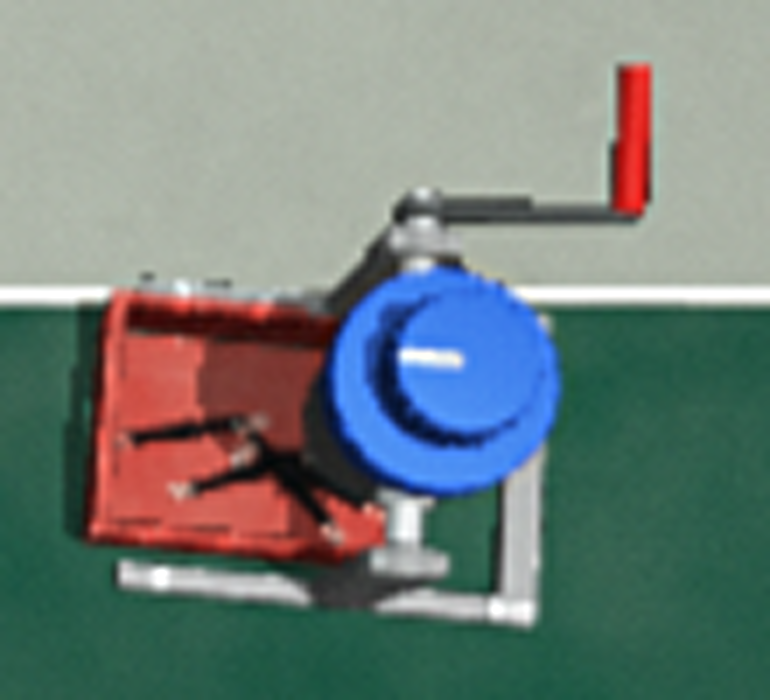

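View pics/s0c.png

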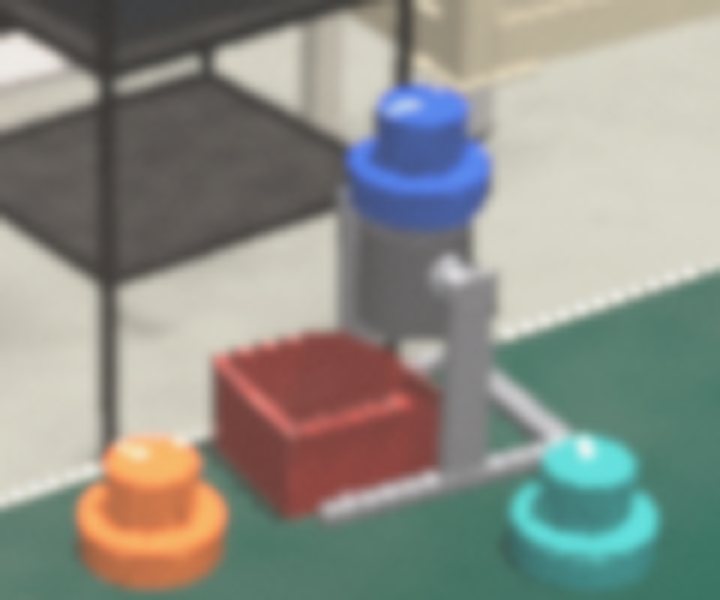

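```bash
python3 - <<'E'
from h import *
T=lambda u,v:(350+(u+.5)/7-.5,155+(v+.5)/7-.5)
S=lambda u,v:(310+(u+.5)/6-.5,140+(v+.5)/6-.5)
o,d=ray("top",(400,200)); print("topcam",o)
print("knob",onz("top",T(465,363),191), tri(S(424,108),T(465,363)))
t=cv2.imread("pics/top0.png")[:,:,::-1]
hsv=cv2.cvtColor(t,cv2.COLOR_RGB2HSV)
m=cv2.inRange(hsv,(105,120,60),(125,255,255)); m[:,:390]=0;m[:,435:]=0;m[:185]=0
m=cv2.morphologyEx(m,cv2.MORPH_CLOSE,np.ones((7,7)))
c=max(cv2.findContours(m,0,cv2.CHAIN_APPROX_NONE)[0],key=cv2.contourArea)
print("skirt ellipse",cv2.fitEllipse(c),cv2.minEnclosingCircle(c))
e=cv2.fitEllipse(c)[0]; print("skirt",onz("top",e,161))
a,b=onz("top",T(462,360),191),onz("top",T(400,355),191); print("line",a,b,np.degrees(np.arctan2(*(b-a)[1::-1])))
a,b=onz("top",T(120,575),10),onz("top",T(530,608),10); print("frontbar",a,b,np.degrees(np.arctan2(*(a-b)[1::-1])))
a,b=onz("top",T(634,65),133),onz("top",T(630,213),133); print("lever",(a+b)/2,a,b,np.degrees(np.arctan2(*(b-a)[1::-1]))+90)
a,b=onz("top",T(405,560),124),onz("top",T(423,200),124); print("axle",(a+b)/2,a,b)
print("binL corners",[onz("top",T(*p),53).round(0) for p in((118,292),(88,542))])
for n,p in(("blue",(333,226)),("tq",(406.2,271))): print(onz("top",p,30))
E
```

```text
topcam [344.90863995 221.34185863 991.50113808]
knob [487.44516592  27.7264488  191.        ] (array([487.65155086,  26.78603163, 188.54277992]), np.float64(0.8283696666443624))
skirt ellipse ((412.5829772949219, 209.21920776367188), (31.762582778930664, 32.77550506591797), 93.62390899658203) ((412.68560791015625, 209.0623321533203), 16.812652587890625)
skirt [486.71252059  28.02019179 161.        ]
line [488.34770011  28.5745852  191.        ] [489.87250993  46.80237857 191.        ] 85.21816886357206
frontbar [442.5641077 110.3585371  10.       ] [430.74974612 -35.61923483  10.        ] 85.37298808000209
lever [570.92915331 -42.70532643 133.        ] [595.41208783 -44.57110212 133.        ] [546.44621879 -40.83955074 133.        ] 265.6420727828936
axle [494.49963261  27.96435727 124.        ] [435.99228622  33.00736352 124.        ] [553.006979    22.92135102 124.        ]
binL corners [array([537., 114.,  53.]), array([450., 126.,  53.])]
[467.15545006 195.3776342   30.        ]
[357.32740415  18.80033991  30.        ]
```

Pivot is about (487, 28, 110) with yaw 85.3°. The lever bar agrees with the given geometry to about 3 mm. Next I'll plan the inverse kinematics for the cap turn and the lever arc.

```bash
cat >> h.py <<'E'
YAW=np.radians(85.3); X=np.array([np.cos(YAW),np.sin(YAW),0]); Y=np.array([-X[1],X[0],0]); Z=np.array([0,0,1.])
PIV=np.array([487.3,27.8,110.])
def down(psi):  # jaw axis yaw psi (deg)
    y=np.array([np.cos(np.radians(psi)),np.sin(np.radians(psi)),0]); z=-Z
    return R.from_matrix(np.stack([np.cross(y,z),y,z],1))
def lever(th,k=0.6,flip=1):
    a=k*(th-1.25); Rt=R.from_rotvec(Y*a)
    y=flip*X; z=-Z; R0=R.from_matrix(np.stack([np.cross(y,z),y,z],1))
    rot=Rt*R0; an=th-np.radians(75)
    g=PIV-92*Y+65*(np.sin(an)*X+np.cos(an)*Z)
    return g,rot
E
python3 - <<'E'
from h import *
ik=lambda p,r:planner.inverse_kinematics(list(p),list(r.as_quat()))
f=lambda q:None if q is None else np.round(q,2)
print("now jaw yaw",R.from_quat(readout.get_tcp_rot()).as_matrix()[:,1])
for psi in range(-180,180,20): print(psi,f(ik([487,28,165],down(psi))))
for fl in(1,-1):
  for k in(0,.3,.6):
    for th in(0,.8,1.6,2.5):
        g,r=lever(th,k,fl); print(fl,k,th,f(ik(g+r.apply([0,0,19]),r)))
print(proj("top",[[450,-100,0],[415,-100,0],[485,-100,40]]))
E
```

```text
now jaw yaw [ 0.27994778  0.96001368 -0.0017257 ]
-180 None
-160 None
-140 [-0.96 -0.    0.86  1.96  0.    1.19 -2.54]
-120 [-0.96 -0.    0.86  1.96  0.    1.19 -2.2 ]
-100 [-0.69  0.01  0.58  1.95 -0.    1.19 -1.85]
-80 [-0.76  0.01  0.65  1.95 -0.    1.19 -1.5 ]
-60 [-0.71  0.01  0.61  1.95 -0.    1.19 -1.15]
-40 [-0.69  0.01  0.59  1.95 -0.    1.19 -0.8 ]
-20 [-0.69  0.01  0.59  1.95 -0.    1.19 -0.45]
0 [-0.7   0.01  0.59  1.95 -0.    1.19 -0.1 ]
20 [-0.7   0.01  0.59  1.95 -0.    1.19  0.25]
40 [-0.7   0.01  0.59  1.95 -0.    1.19  0.6 ]
60 [-0.7   0.01  0.6   1.95 -0.    1.19  0.94]
80 [-0.7   0.01  0.6   1.95 -0.    1.19  1.29]
100 [-0.69  0.01  0.59  1.95 -0.    1.19  1.64]
120 [-0.69  0.01  0.59  1.95 -0.    1.19  1.99]
140 [-0.69  0.01  0.59  1.95 -0.    1.19  2.34]
160 [-0.68  0.01  0.57  1.95 -0.    1.19  2.69]
1 0 0 [-0.59  0.31  0.73  1.81 -0.23  1.11  1.7 ]
1 0 0.8 [-0.61  0.26  0.68  1.77 -0.17  1.18  1.61]
1 0 1.6 [-0.6   0.25  0.57  1.74 -0.14  1.19  1.49]
1 0 2.5 [-0.59  0.29  0.48  1.76 -0.15  1.12  1.43]
1 0.3 0 [-0.67  0.58  1.19  1.81 -0.89  1.4   2.28]
1 0.3 0
[... 402 characters left out ...]
0.26  1.11 -1.41]
-1 0 0.8 [-0.68  0.27  0.76  1.77 -0.2   1.18 -1.51]
-1 0 1.6 [-0.7   0.27  0.69  1.75 -0.18  1.19 -1.62]
-1 0 2.5 [-0.72  0.32  0.64  1.77 -0.21  1.13 -1.67]
-1 0.3 0 [-0.48  0.42  0.88  1.8  -0.71  1.28 -0.99]
-1 0.3 0.8 [-0.62  0.28  0.78  1.78 -0.35  1.2  -1.37]
-1 0.3 1.6 [-0.71  0.27  0.64  1.73 -0.06  1.2  -1.72]
-1 0.3 2.5 [-0.8   0.41  0.53  1.69  0.15  1.24 -2.  ]
-1 0.6 0 [-0.26  0.6   0.88  1.77 -1.06  1.58 -0.69]
-1 0.6 0.8 [-0.54  0.3   0.79  1.78 -0.51  1.24 -1.23]
-1 0.6 1.6 [-0.73  0.29  0.6   1.72  0.04  1.23 -1.82]
-1 0.6 2.5 [-0.86  0.58  0.46  1.59  0.4   1.43 -2.21]
[[449.46087505 234.18107969]
 [450.21667139 248.03445044]
 [453.91640088 218.19588936]]
```

```bash
python3 - <<'E'
from h import *
q=lambda r:list(r.as_quat())
robot.goto([487.3,27.8,240],q(down(-60)))
print(readout.get_t(),readout.get_joint_positions())
hit=robot.servo_line([487.3,27.8,162],rate=100,until_force=8)
print("hit",hit,readout.get_ee_pos(),readout.get_ft_force(),readout.get_t())
for n in("scene","top"):
    crop(eyes.read_camera(n),310 if n=="scene" else 340,110 if n=="scene" else 150,130,110,6,f"pics/{n}1.png")
E
```

```text
2.4833 [-0.70090992 -0.05361353  0.57196868  1.84488131  0.0298297   1.34190715
 -1.18133574]
hit False [487.82687995  27.86835074 162.57943689] [-0.67928491 -0.03204205 -0.29966132] 3.4167
```

View pics/scene1.png

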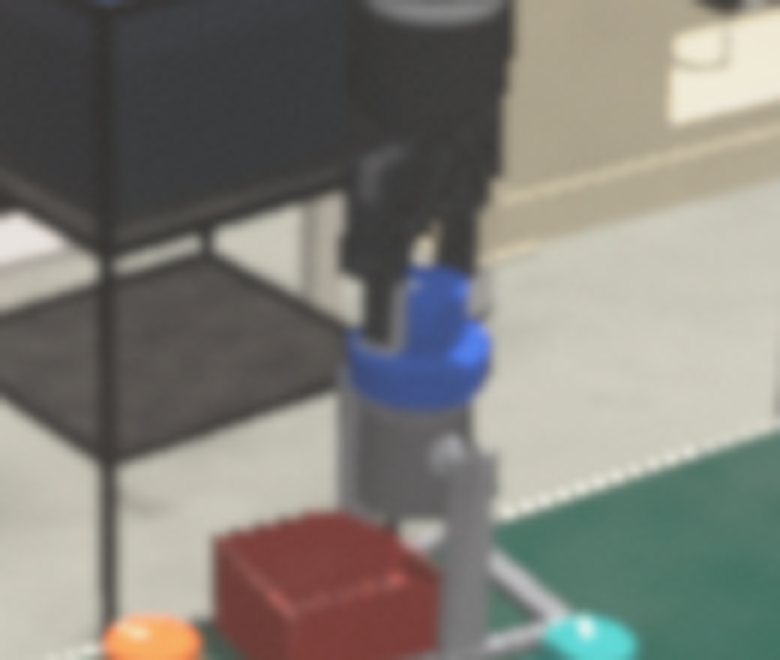

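View pics/top1.png

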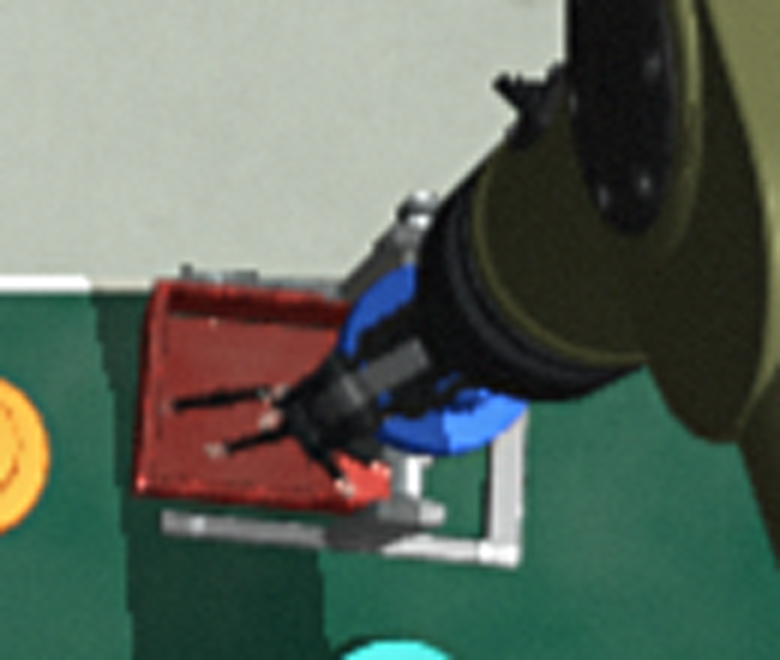

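The fingers straddle the blue knob: near finger at about (375,300) in the scene crop, knob at (435,310). I'll grip and check the wrist force, then turn and lift 60°.

```bash
python3 - <<'E'
from h import *
q=lambda r:list(r.as_quat())
hand.grip(0.0,60)
print("grip",readout.get_grip_width(),readout.get_ft_force().round(1),readout.get_moment().round(2),readout.get_ee_pos().round(1))
z0=162
for a in(20,60):
    robot.servo_line([487.3,27.8,z0+21*a/360],rotation=q(down(-60+a)),rate=8 if a==20 else 4)
    print(a,readout.get_t(),readout.get_ft_force().round(1),readout.get_moment().round(2),readout.get_ee_pos().round(1),readout.get_grip_width())
E
```

```text
grip 0.49782301772884857 [-1.   0.8  4.1] [-0.03  0.05  0.02] [487.7  27.9 162.6]
20 4.4917 [-0.6 -0.3 -0.8] [-0.   -0.02 -0.04] [487.   27.7 162.8] 0.5003516217919458
60 5.3417 [ 0.5 -0.1 -0.7] [0.   0.   0.02] [487.2  27.8 165.4] 0.4995892328546554
```

```bash
python3 - <<'E'
from h import *
q=lambda r:list(r.as_quat())
for a in(95,125):
    robot.servo_line([487.3,27.8,162+21*a/360],rotation=q(down(-60+a)),rate=3)
    print(a,readout.get_t(),readout.get_ft_force().round(1),readout.get_moment().round(2),readout.get_ee_pos().round(1),readout.get_grip_width())
h=robot.servo_line([487.3,27.8,185],rate=50,until_force=10)
print("lift hit",h,readout.get_t(),readout.get_ft_force().round(1),readout.get_moment().round(2),readout.get_ee_pos().round(1),readout.get_grip_width())
crop(eyes.read_camera("scene"),310,110,130,110,6,"pics/scene2.png")
E
```

```text
95 6.175 [-0.3  0.1  0.4] [-0.    0.    0.02] [487.3  27.8 167.5] 0.4952921496640771
125 6.9083 [ 0.4 -0.2 -1.4] [-0.01 -0.03  0.01] [487.3  27.8 169.3] 0.5036917220857331
lift hit False 7.375 [ 0.7 -0.6 -0.7] [-0.01  0.05  0.01] [487.6  27.9 185.5] 0.4990801370090782
```

View pics/scene2.png

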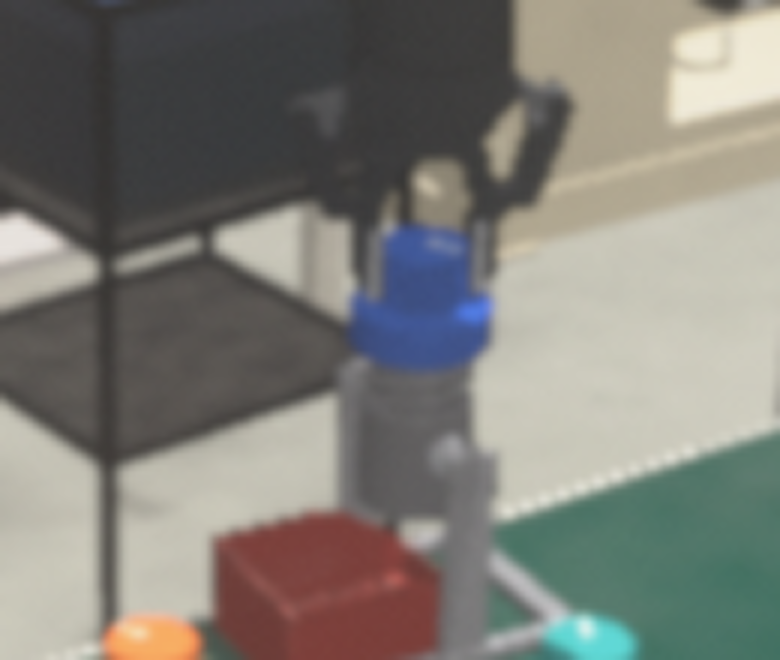

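The cap is clear of the thread: the skirt is at (420,335) with the grey neck visible below it at (415,375). Now I'll park it at (450,-100) on the free bench.

```bash
python3 - <<'E'
from h import *
q=lambda r:list(r.as_quat())
robot.servo_line([487.3,27.8,225],rate=150)
robot.servo_line([450,-100,130],rate=150)
robot.servo_line([450,-100,34],rate=150)
h=robot.servo_line([450,-100,20],rate=30,until_force=5)
print("place",h,readout.get_t(),readout.get_ft_force().round(1),readout.get_ee_pos().round(1))
p=readout.get_ee_pos(); np.save("park.npy",p)
hand.grip(0.85); print(readout.get_ft_force().round(1))
robot.servo_line([450,-100,110],rate=200)
print(readout.get_joint_positions().round(2),readout.get_t())
crop(eyes.read_camera("top"),340,150,130,110,6,"pics/top3.png");crop(eyes.read_camera("scene"),310,110,130,130,5,"pics/scene3.png")
for k in (.45,.6):
  for th in(0,.3):
    for b in(0,-60):
        g,r=lever(th,k,1); x=planner.inverse_kinematics(list(g+r.apply([0,0,19+b])),q(r));print(k,th,b,None if x is None else x.round(2))
        g,r=lever(th,k,-1); x=planner.inverse_kinematics(list(g+r.apply([0,0,19+b])),q(r));print(-k,th,b,None if x is None else x.round(2))
E
```

```text
place True 10.2833 [-1.   0.   5.5] [450.8 -99.9  23.6]
[ 0.7 -1.   0. ]
[-0.56  0.    0.73  2.07 -0.    1.07  1.31] 11.2667
0.45 0 0 [-0.3   0.46  0.79  1.79 -0.86  1.39  2.29]
-0.45 0 0 [-0.49  0.6   1.08  1.79 -1.    1.51 -0.75]
0.45 0 -60 [-0.3   0.44  0.86  1.72 -0.82  1.49  2.27]
-0.45 0 -60 [-0.47  0.56  1.13  1.73 -0.95  1.6  -0.77]
0.45 0.3 0 [-0.4   0.38  0.8   1.79 -0.71  1.31  2.14]
-0.45 0.3 0 [-0.59  0.49  1.07  1.79 -0.84  1.39 -0.91]
0.45 0.3 -60 [-0.4   0.34  0.84  1.72 -0.66  1.41  2.11]
-0.45 0.3 -60 [-0.58  0.44  1.11  1.73 -0.78  1.48 -0.94]
0.6 0 0 [-0.22  0.57  0.81  1.77 -1.03  1.55  2.43]
-0.6 0 0 [-0.39  0.71  1.08  1.77 -1.17  1.7  -0.63]
0.6 0 -60 [-0.21  0.57  0.91  1.7  -1.01  1.67  2.43]
-0.6 0 -60 [-0.34  0.7   1.13  1.71 -1.14  1.79 -0.64]
0.6 0.3 0 [-0.32  0.44  0.8   1.78 -0.85  1.41  2.26]
-0.6 0.3 0 [-0.51  0.57  1.09  1.79 -0.99  1.52 -0.79]
0.6 0.3 -60 [-0.32  0.42  0.87  1.71 -0.82  1.51  2.25]
-0.6 0.3 -60 [-0.48  0.54  1.14  1.72 -0.94  1.61 -0.8 ]
```

View pics/scene3.png

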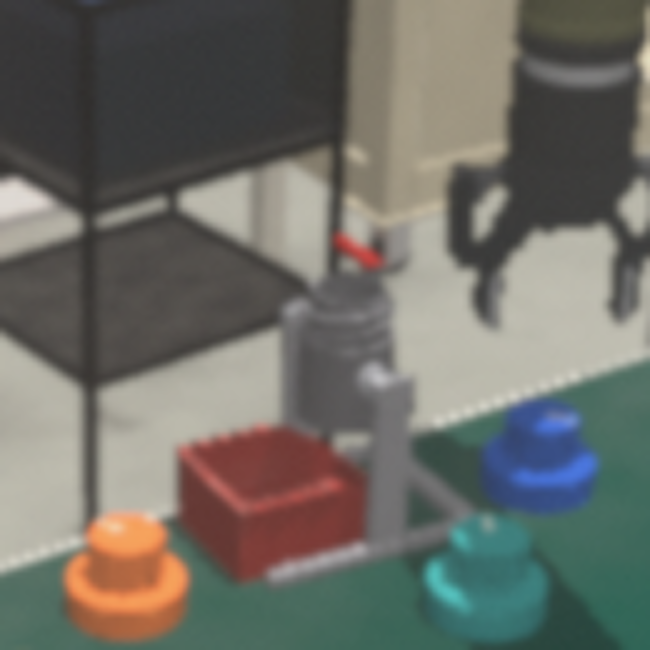

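View pics/top3.png

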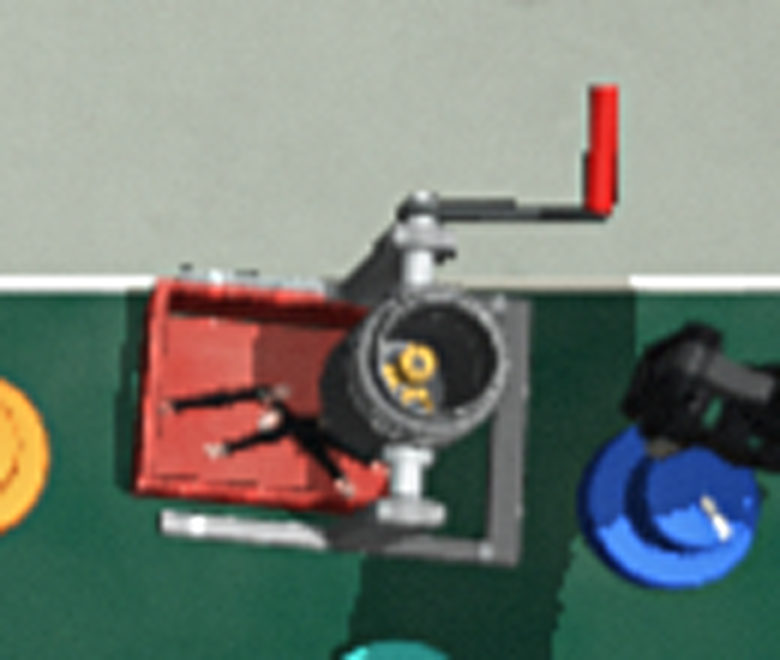

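The rim is open and the spacers show inside at about (415,365) in the top crop. The cap stands on the bench at (665,510) with its white line pointing down and right, as expected. Next is the lever grasp.

```bash
cat >> h.py <<'E'
q=lambda r:list(r.as_quat())
def st(): return readout.get_t().__round__(2),readout.get_ft_force().round(1),readout.get_ee_pos().round(1),round(float(readout.get_grip_width()),3)
def lev(th,back=0,k=.5):
    g,r=lever(th,k,1); return list(g+r.apply([0,0,19-back])),q(r)
E
python3 - <<'E'
from h import *
print("rim",onz("top",(340+430/6,150+367/6),157))
robot.servo_line([450,-100,190],rate=250)
p,o=lev(0,70); robot.goto(p,o); 
hand.grip(.45)
print(readout.get_joint_positions().round(2))
p,o=lev(0,0); print(robot.servo_line(p,rate=100,until_force=8),st())
crop(eyes.read_camera("top"),360,120,130,110,6,"pics/top4.png");crop(eyes.read_camera("scene"),310,110,130,110,6,"pics/scene4.png")
E
```

```text
rim [483.14066318  29.22105948 157.        ]
[-0.35  0.53  1.02  1.71 -0.95  1.62  2.37]
False (14.16, array([0.1, 0.2, 0.2]), array([575. , -31.7, 111.7]), 0.454)
```

View pics/scene4.png

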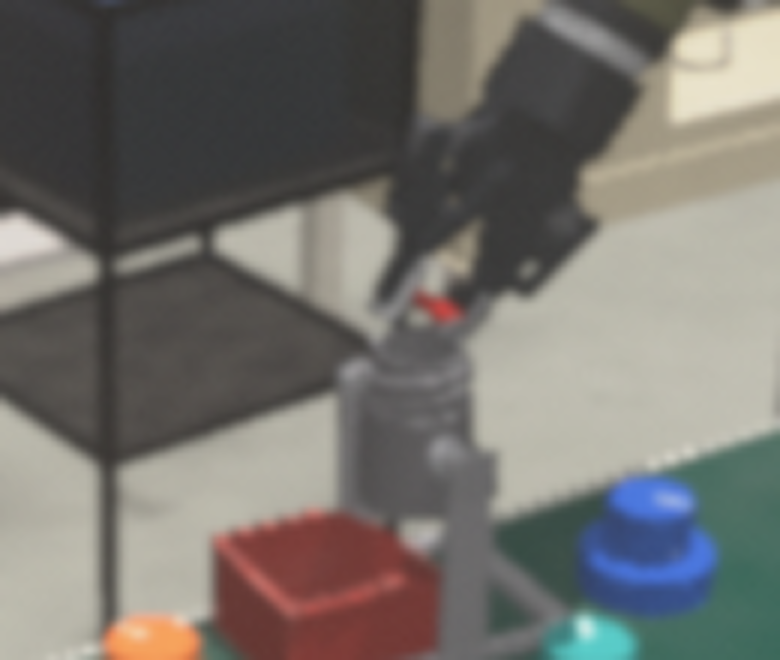

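View pics/top4.png

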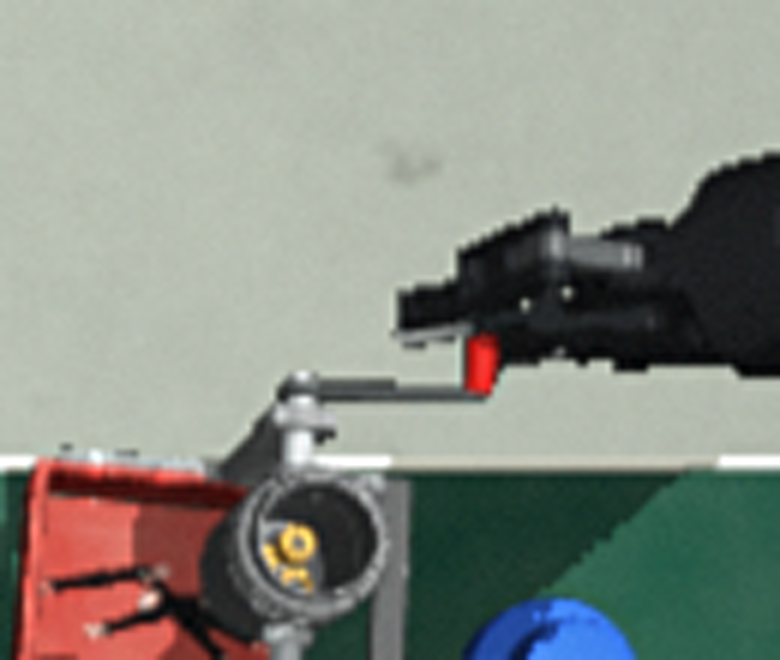

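The bar is between the fingers (red at (437,305) in the scene crop). I'll grip it and run the arc, watching the force.

```bash
python3 - <<'E'
from h import *
hand.grip(0,60); print(st())
if not .08<readout.get_grip_width()<.25: raise SystemExit
for th in np.arange(.25,1.76,.25):
    p,o=lev(th); robot.servo_line(p,rotation=o,rate=45)
    f=readout.get_ft_force()
    print(round(th,2),st())
    if np.linalg.norm(f)>45: break
crop(eyes.read_camera("top"),340,130,130,110,6,"pics/top5.png");crop(eyes.read_camera("scene"),310,110,130,110,6,"pics/scene5.png")
E
```

```text
(14.62, array([ 1.3, -5. , -1.5]), array([574.9, -33.3, 111. ]), 0.117)
0.25 (15.09, array([ 2.8, -7. , -6.7]), array([575.2, -30. , 124.2]), 0.113)
0.5 (15.56, array([ 3.3, -7.9, -5.2]), array([575.9, -23.4, 136.6]), 0.116)
0.75 (16.02, array([  2.2, -10.8,  -3.2]), array([576.8, -13.9, 146.6]), 0.115)
1.0 (16.48, array([ 0.1, -9.9,  4.1]), array([578. ,  -1.7, 154.4]), 0.113)
1.25 (16.93, array([ -1.4, -10.9,   9.4]), array([579.3,  11.3, 158.1]), 0.112)
1.5 (17.39, array([ 2.2, -7.1,  4.9]), array([580.7,  26.8, 156.7]), 0.111)
1.75 (17.85, array([-0.5, -5. , 10.3]), array([582. ,  40.2, 152.9]), 0.119)
```

View pics/scene5.png

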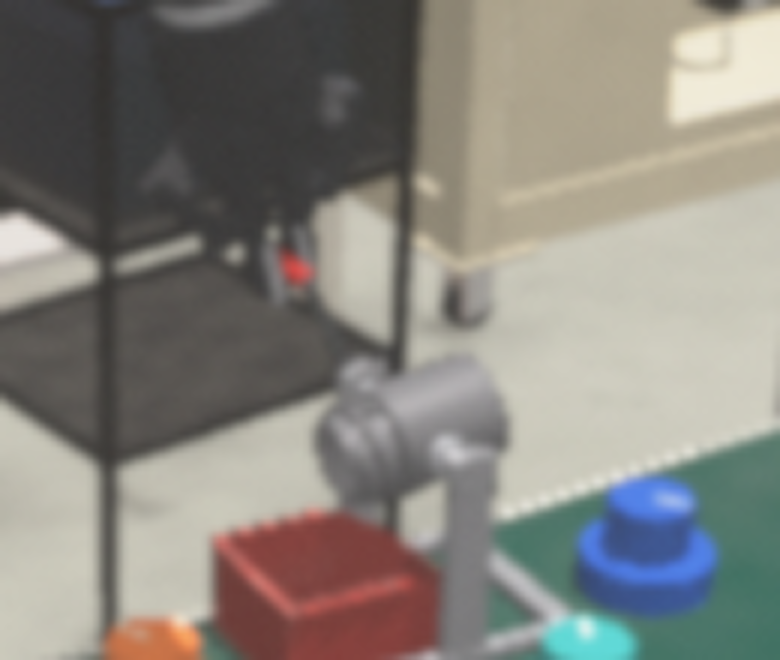

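The canister is tipped about 100° with its mouth at (345,440), and forces are low. Continuing to the stop.

```bash
python3 - <<'E'
from h import *
for th in (2.0,2.25,2.42):
    p,o=lev(th); robot.servo_line(p,rotation=o,rate=45)
    print(round(th,2),st())
p,o=lev(2.56); print(robot.servo_line(p,rotation=o,rate=25,until_force=14),st())
robot.wait(1.0); print(st())
crop(eyes.read_camera("top"),340,130,130,110,6,"pics/top6.png");crop(eyes.read_camera("scene"),310,110,130,110,6,"pics/scene6.png")
E
```

```text
2.0 (18.41, array([ 1. , -6.1, 11.4]), array([582.9,  50.9, 145.3]), 0.116)
2.25 (18.87, array([ 1.7, -5.4, 10.4]), array([583.9,  60.5, 134.5]), 0.112)
2.42 (19.23, array([ 1.1, -3.3, 12.6]), array([584.5,  65.1, 126.6]), 0.114)
False (19.7, array([ 1.3, -3.8, 14.2]), array([584.7,  67.1, 120. ]), 0.119)
(20.7, array([ 1.3, -4.2, 13.7]), array([584.7,  67.1, 119.9]), 0.117)
```

View pics/scene6.png

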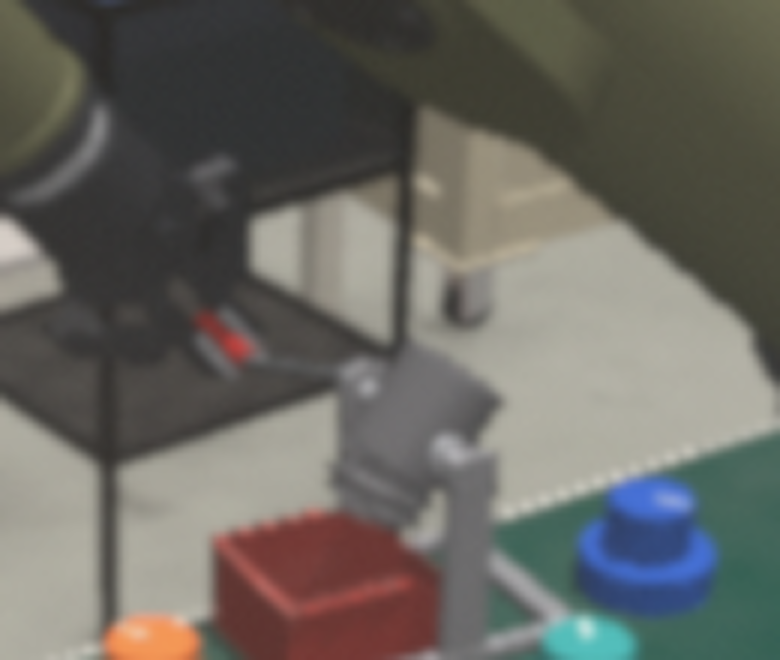

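View pics/top6.png

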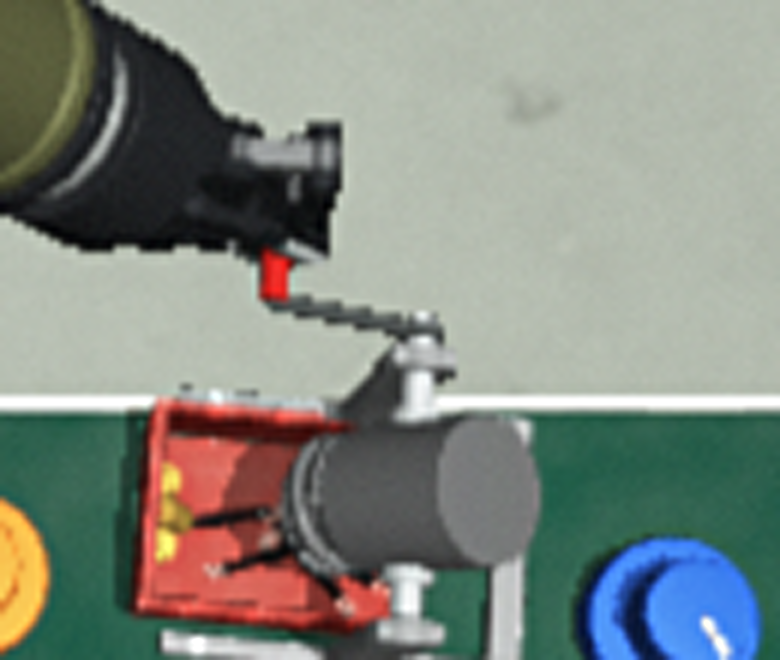

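The top view shows brass in the red bin at about (170,475), (177,510) and (165,545). I'll zoom in to count the spacers.

```bash
python3 - <<'E'
from h import *
im=eyes.read_camera("top"); crop(im,358,192,40,44,14,"pics/top7.png")
h=cv2.cvtColor(im,cv2.COLOR_RGB2HSV); m=cv2.inRange(h,(18,110,80),(35,255,255)); n,_,s,c=cv2.connectedComponentsWithStats(m)
print([(s[i].tolist(),c[i].round(1)) for i in range(1,n) if 350<c[i][0]<440 and 150<c[i][1]<250])
print(lev(2.56)[0],st())
E
```

```text
[([366, 208, 6, 15, 47], array([367.9, 215.4]))]
[np.float64(583.0982581819458), np.float64(70.22359001027246), np.float64(115.36615980608092)] (20.85, array([ 1. , -4. , 13.7]), array([584.7,  67.1, 119.9]), 0.115)
```

View pics/top7.png

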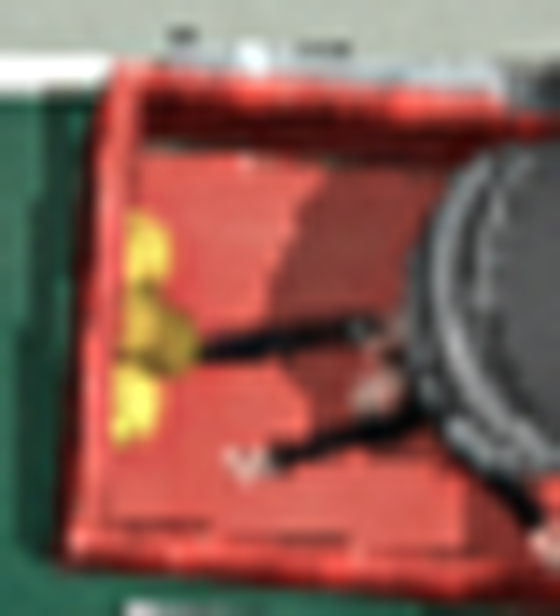

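It looks like three brass pieces in a row against the back wall, partly hidden by that wall. I'm against the stop: the TCP lags its command by about 5 mm. I'll swing back upright, then check inside the canister.

```bash
python3 - <<'E'
from h import *
for th in (2.25,1.95,1.65,1.35,1.05,.75,.45,.2,0.03):
    p,o=lev(th); robot.servo_line(p,rotation=o,rate=60)
print(st())
crop(eyes.read_camera("top"),340,130,130,110,6,"pics/top8.png");crop(eyes.read_camera("scene"),310,110,130,110,6,"pics/scene8.png")
E
```

```text
(24.56, array([-0.7, -9. ,  0.9]), array([574.6, -34.2, 112.1]), 0.111)
```

View pics/top8.png

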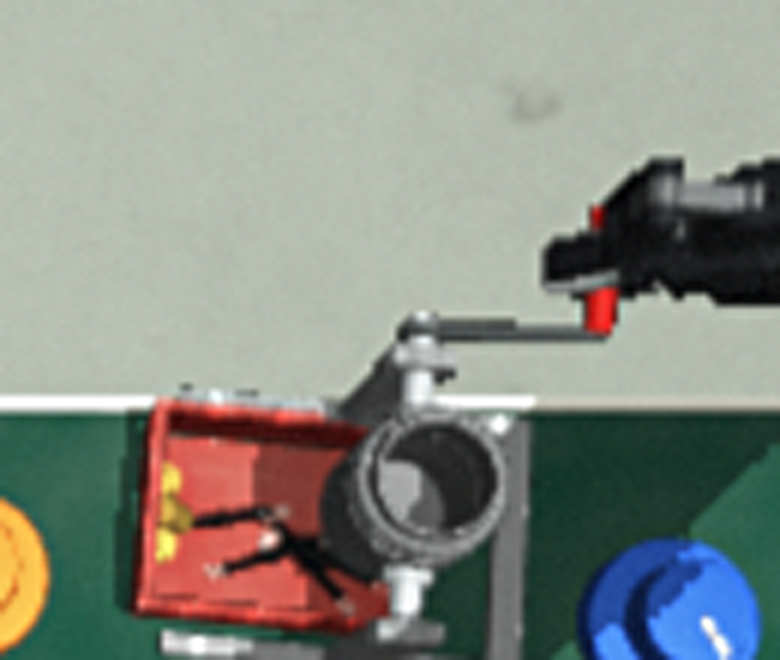

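The canister reads empty: its floor is visible at (405,490) with no brass inside. All the brass is in the bin at (170,510). Releasing the lever and going for the cap.

```bash
python3 - <<'E'
from h import *
hand.grip(.45); p,o=lev(0.03,90); robot.servo_line(p,rate=150); print(st())
robot.goto([450,-100,150],q(down(65))); hand.grip(.85)
print(readout.get_joint_positions().round(2))
print(robot.servo_line([450,-100,24],rate=120,until_force=8),st())
hand.grip(0,60); print(st())
robot.servo_line([450,-100,130],rate=150)
robot.servo_line([487.3,27.8,225],rate=150); print(st(),readout.get_joint_positions().round(2))
crop(eyes.read_camera("top"),340,130,130,110,6,"pics/top9.png");crop(eyes.read_camera("scene"),310,70,130,110,6,"pics/scene9.png")
E
```

```text
(25.79, array([ 0.2,  0.8, -0. ]), array([570.3, -81.6, 186.4]), 0.453)
[-1.15 -0.19  1.23  2.04  0.2   1.18  1.13]
False (28.52, array([-0.7, -0.3,  0.3]), array([ 450.6, -100. ,   24.6]), 0.849)
(28.89, array([-0.5,  0.8,  5.6]), array([450.7, -99.8,  24.8]), 0.499)
(30.99, array([ 0. , -0.4, -1. ]), array([486.8,  26.7, 224.4]), 0.492) [-1.11 -0.09  0.97  1.88  0.07  1.31  0.97]
```

View pics/scene9.png

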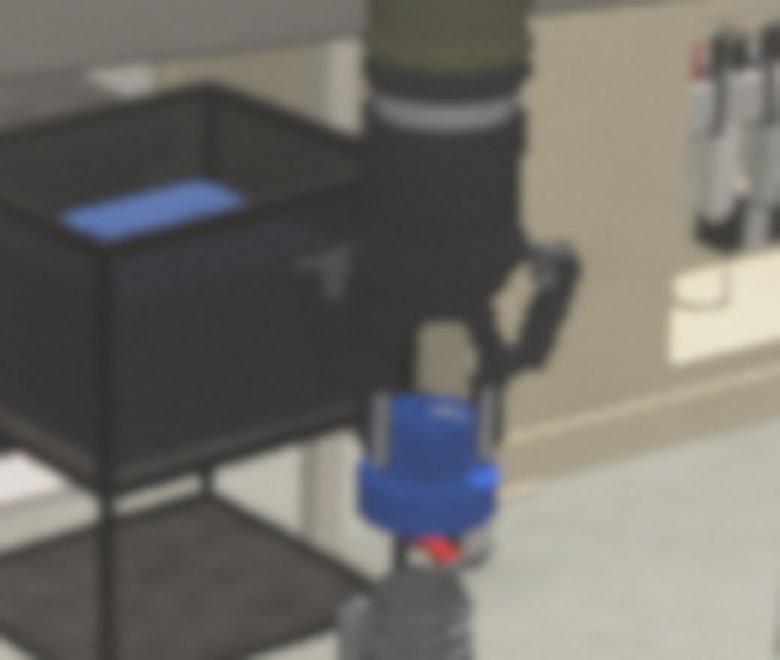

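View pics/top9.png

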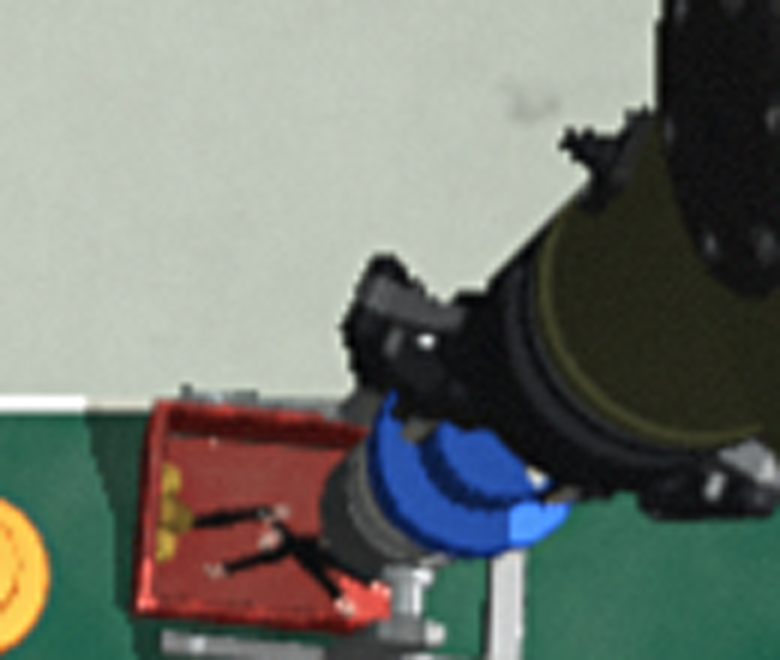

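The cap is held level above the canister, with its skirt at (428,490) in the scene crop over the grey mouth. I'll lower it at the release angle with a force check.

```bash
python3 - <<'E'
from h import *
print(robot.servo_line([487.3,27.8,178],rate=100,until_force=10),st())
print(robot.servo_line([487.3,27.8,165],rate=15,until_force=5),st(),readout.get_moment().round(2))
E
```

```text
False (31.71, array([ 0.1,  0.2, -0.2]), array([487.5,  27.6, 178.2]), 0.499)
True (32.32, array([-0.5,  0.4,  3.2]), array([487.4,  27.9, 169.5]), 0.497) [ 0.    0.06 -0.01]
```

```bash
python3 - <<'E'
from h import *
for psi in(50,30,0,-30,-52):
    z=169.7-21*(65-psi)/360
    robot.servo_line([487.3,27.8,z],rotation=q(down(psi)),rate=3)
    print(psi,st(),readout.get_moment().round(2))
    if np.linalg.norm(readout.get_ft_force())>25: break
crop(eyes.read_camera("scene"),310,110,130,110,6,"pics/scene10.png")
E
```

```text
50 (32.73, array([0.7, 0.7, 1.3]), array([487.6,  27.9, 168.9]), 0.499) [ 0.07 -0.3  -0.01]
30 (33.27, array([0.4, 0.2, 2.5]), array([487.4,  27.9, 167.8]), 0.491) [ 0.14 -0.17  0.04]
0 (34.0, array([-0.4,  0.3,  2. ]), array([487.4,  27.8, 166. ]), 0.498) [ 0.17 -0.11  0.01]
-30 (34.73, array([0.1, 0.9, 2.9]), array([487.3,  27.7, 164.2]), 0.496) [ 0.04 -0.19  0.04]
-52 (35.31, array([ 0.5, -0.2,  6.1]), array([487.9,  27.7, 163.7]), 0.5) [ 0.    0.02 -0.04]
```

View pics/scene10.png

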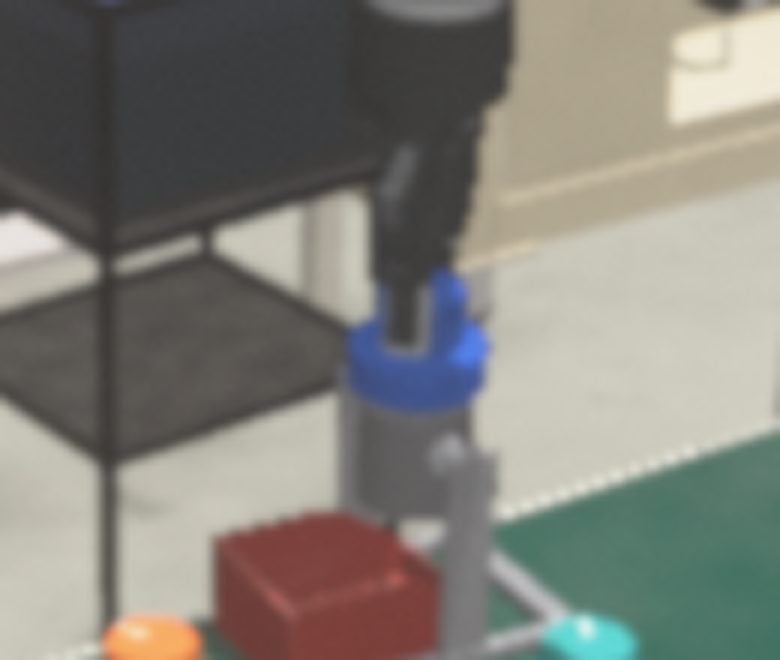

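```bash
python3 - <<'E'
from h import *
for psi in(-57,-60,-63,-65,-67,-69,-71):
    robot.servo_line([487.3,27.8,163.0],rotation=q(down(psi)),rate=1.5)
    robot.wait(.1); a=R.from_quat(readout.get_tcp_rot()).as_matrix()[:,1]
    m=readout.get_moment(); print(psi,st(),m.round(2),np.degrees(np.arctan2(a[1],a[0])).round(1))
    if abs(m[2])>0.8: break
E
```

```text
-57 (35.71, array([-0. , -0.1,  6.8]), array([487.8,  27.7, 163.7]), 0.498) [ 0.05 -0.   -0.07] -57.0
-60 (36.06, array([-0.2,  0.2,  6.8]), array([487.9,  27.6, 163.7]), 0.496) [ 0.03  0.01 -0.07] -60.0
-63 (36.41, array([-0.1, -0.1,  6. ]), array([488. ,  27.7, 163.8]), 0.499) [-0.03 -0.1  -0.07] -63.0
-65 (36.76, array([ 2.4, -0.3,  5.6]), array([488.5,  27.6, 163.7]), 0.494) [-0.08 -0.66  0.02] -64.9
-67 (37.11, array([ 3.9, -0.7,  5.1]), array([488.7,  27.6, 163.8]), 0.497) [-0.16 -0.9   0.51] -66.8
-69 (37.46, array([6.9, 1.7, 3.3]), array([489.9,  28.4, 164.1]), 0.495) [ 0.17 -1.6   0.17] -68.9
-71 (37.81, array([7.9, 0.5, 1.8]), array([490.7,  28.3, 164.2]), 0.494) [ 0.21 -2.05  0.04] -70.9
```

The stop showed up at about -65°, as predicted: the moment rises there and the hand is then pushed sideways. Releasing and checking.

```bash
python3 - <<'E'
from h import *
hand.grip(.9); print(st())
p=readout.get_ee_pos(); robot.servo_line([487.3,27.8,p[2]+3],rate=40); robot.servo_line([487.3,27.8,260],rate=150)
robot.goto([400,-250,260],q(down(0))); print(st())
t=eyes.read_camera("top");s=eyes.read_camera("scene")
cv2.imwrite("pics/t11.png",t[:,:,::-1]);cv2.imwrite("pics/s11.png",s[:,:,::-1])
crop(t,350,155,110,100,7,"pics/t11c.png");crop(s,310,140,120,100,6,"pics/s11c.png")
E
```

```text
(38.24, array([-0.1,  0.3, -0.3]), array([486.6,  27.7, 162.5]), 0.905)
(40.83, array([0.1, 0.2, 0.6]), array([ 400.2, -249.3,  259.7]), 0.898)
```

View pics/t11c.png

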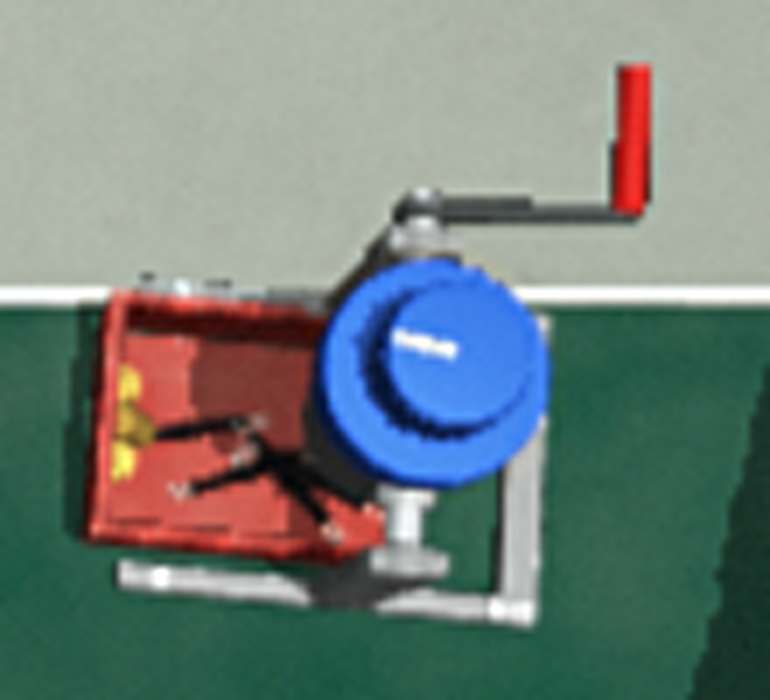

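View pics/s11c.png

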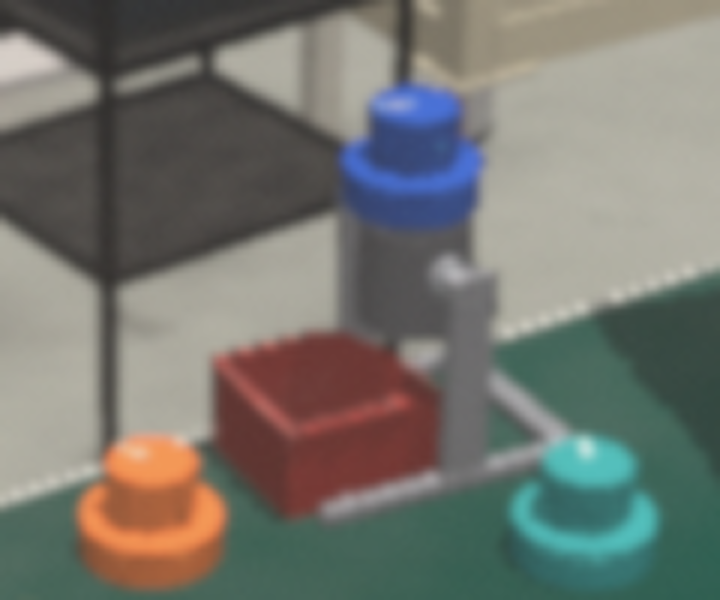

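View pics/t11.png

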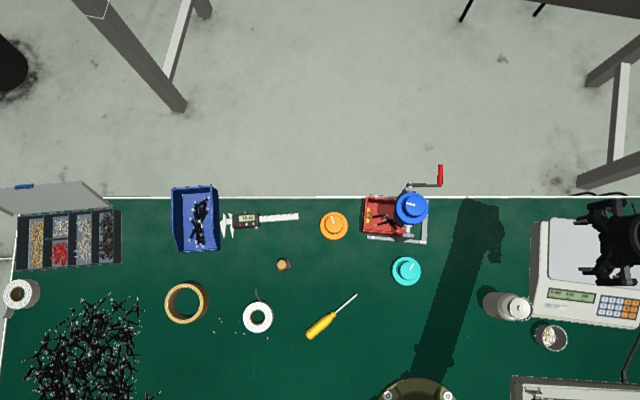

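The cap is on and the lever is back where it started. The bystanders look unmoved. But the cap looks shifted about 2 to 3 mm towards the bin, so I'll measure it against the start picture.

```bash
python3 - <<'E'
from h import *
for f in("0","11"):
  for cam,nm,box in(("top","t",(388,185,437,235)),("scene","s",(360,148,400,182))):
    p=f"pics/{'top' if cam=='top' else 'scene'}0.png" if f=="0" else f"pics/{nm}11.png"
    im=cv2.imread(p)[:,:,::-1]; m=cv2.inRange(cv2.cvtColor(im,cv2.COLOR_RGB2HSV),(104,120,50),(126,255,255))
    x0,y0,x1,y1=box; k=np.zeros_like(m);k[y0:y1,x0:x1]=m[y0:y1,x0:x1]
    k=cv2.morphologyEx(k,cv2.MORPH_CLOSE,np.ones((7,7))); c=max(cv2.findContours(k,0,cv2.CHAIN_APPROX_NONE)[0],key=cv2.contourArea)
    M=cv2.moments(c); print(f,cam,"bbox",cv2.boundingRect(c),"cent",round(M["m10"]/M["m00"],2),round(M["m01"]/M["m00"],2),"ell",cv2.fitEllipse(c)[0])
    if cam=="top":
        e=cv2.fitEllipse(c)[0]; print("  skirt xy",onz("top",e,161).round(1))
        w=cv2.inRange(im,(190,190,190),(255,255,255)); w[:200]=0;w[:,:402]=0;w[212:]=0;w[:,420:]=0
        ys,xs=np.nonzero(w); P=np.stack([xs,ys],1).astype(np.float32); vx=cv2.fitLine(P,2,0,.01,.01).ravel(); print("  line",len(xs),P.mean(0),np.degrees(np.arctan2(vx[1],vx[0])))
def cp(a,x0,y0):
    im=cv2.imread(a); return cv2.resize(im[y0:y0+44,x0:x0+44],None,fx=8,fy=8,interpolation=cv2.INTER_CUBIC)
cv2.imwrite("pics/cmp.png",np.hstack([cp("pics/scene0.png",357,148),cp("pics/s11.png",357,148)]))
E
```

```text
0 top bbox (396, 193, 34, 33) cent 412.41 209.33 ell (412.4239196777344, 209.31497192382812)
  skirt xy [486.5  28.4 161. ]
  line 16 [411.  205.5] 2.720166
0 scene bbox (368, 154, 23, 24) cent 379.56 166.61 ell (379.453369140625, 166.4781951904297)
11 top bbox (395, 192, 34, 33) cent 411.07 208.16 ell (411.08514404296875, 208.14857482910156)
  skirt xy [489.   31.1 161. ]
  line 14 [410.57144 203.64285] 16.105244
11 scene bbox (367, 154, 23, 23) cent 378.48 166.5 ell (378.4042663574219, 166.34884643554688)
```

View pics/cmp.png

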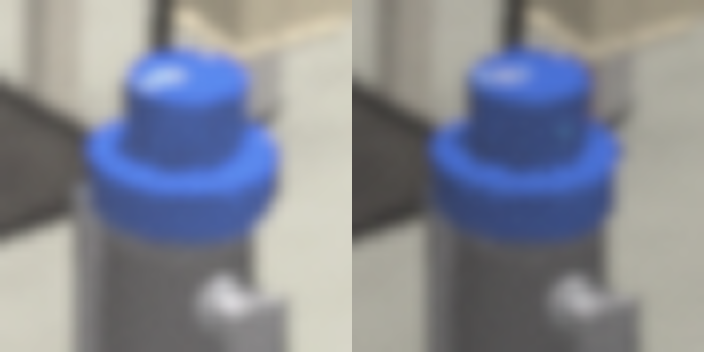

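Against the start, the skirt centre has moved by about (2.5, 2.7) mm and looks slightly tilted. Turning on past the stop pushed it sideways. I'll regrip across the offset direction to recentre it, back off a little, and retighten, halting at the first sign of the stop.

```bash
python3 - <<'E'
from h import *
C=[487.2,27.9]
robot.goto(C+[225],q(down(47))); print(readout.get_joint_positions().round(2))
print(robot.servo_line(C+[163.5],rate=100,until_force=8),st())
hand.grip(0,50); print(st(),readout.get_moment().round(2))
robot.servo_line(C+[164.2],rotation=q(down(59)),rate=2.5); robot.wait(.1)
print("ccw",st(),readout.get_moment().round(2))
E
```

```text
[-0.87 -0.06  0.75  1.87  0.04  1.31  0.68]
False (42.82, array([-0.1, -0.2,  0.1]), array([487.6,  27.7, 164. ]), 0.903)
(43.23, array([3.3, 3.7, 4.8]), array([489.4,  29.7, 165.2]), 0.495) [ 0.95 -0.79  0.06]
ccw (43.71, array([0.2, 0.8, 6.1]), array([487.7,  28. , 165.1]), 0.498) [ 0.23 -0.01  0.03]
```

```bash
python3 - <<'E'
from h import *
C=[487.2,27.9]
for psi in(56,53,51,49,47,46,45,44,43):
    robot.servo_line(C+[164.2-21*(59-psi)/360],rotation=q(down(psi)),rate=2)
    f=readout.get_ft_force();m=readout.get_moment(); print(psi,st(),m.round(2))
    if abs(m[2])>.3 or np.hypot(*f[:2])>2.2: break
im=eyes.read_camera("scene"); crop(im,310,110,130,110,6,"pics/scene12.png")
E
```

```text
56 (43.96, array([0.5, 0.8, 5.8]), array([487.9,  27.8, 165.1]), 0.499) [ 0.18 -0.02 -0.02]
53 (44.21, array([0.3, 0.6, 7.8]), array([487.9,  27.7, 165.1]), 0.499) [ 0.09  0.14 -0.1 ]
51 (44.46, array([-2.8, -0.2,  9.6]), array([487.5,  27.8, 165.1]), 0.5) [0.07 0.46 0.06]
```

The stop shows at psi=51, a cap angle of about -5° as expected, with the cap seated vertically: the tool presses down about 10 N and goes no lower. Releasing and re-measuring.

```bash
python3 - <<'E'
from h import *
C=[487.2,27.9]
hand.grip(.9); print(st())
robot.servo_line(C+[260],rate=150)
robot.goto([400,-250,260],q(down(0))); print(st())
t=eyes.read_camera("top");s=eyes.read_camera("scene")
cv2.imwrite("pics/t13.png",t[:,:,::-1]);cv2.imwrite("pics/s13.png",s[:,:,::-1])
crop(t,350,155,110,100,7,"pics/t13c.png")
for f in("0","13"):
  for cam,nm,box in(("top","t",(388,185,437,235)),("scene","s",(360,148,400,182))):
    p=f"pics/{cam}0.png" if f=="0" else f"pics/{nm}13.png"
    im=cv2.imread(p)[:,:,::-1]; m=cv2.inRange(cv2.cvtColor(im,cv2.COLOR_RGB2HSV),(104,120,50),(126,255,255))
    x0,y0,x1,y1=box; k=np.zeros_like(m);k[y0:y1,x0:x1]=m[y0:y1,x0:x1]
    k=cv2.morphologyEx(k,cv2.MORPH_CLOSE,np.ones((7,7))); c=max(cv2.findContours(k,0,cv2.CHAIN_APPROX_NONE)[0],key=cv2.contourArea)
    e=cv2.fitEllipse(c)[0]; print(f,cam,"bbox",cv2.boundingRect(c),"ell",np.round(e,2),onz("top",e,161).round(1) if cam=="top" else "")
def cp(a,x0,y0):
    im=cv2.imread(a); return cv2.resize(im[y0:y0+44,x0:x0+44],None,fx=8,fy=8,interpolation=cv2.INTER_CUBIC)
cv2.imwrite("pics/cmp2.png",np.hstack([cp("pics/scene0.png",357,148),cp("pics/s13.png",357,148)]))
E
```

```text
(44.94, array([-0.2,  0.5,  0. ]), array([486.9,  27.7, 163.4]), 0.9)
(46.86, array([0.4, 0.1, 0.8]), array([ 400.8, -248.3,  259.9]), 0.899)
0 top bbox (396, 193, 34, 33) ell [412.42 209.31] [486.5  28.4 161. ]
0 scene bbox (368, 154, 23, 24) ell [379.45 166.48] 
13 top bbox (396, 193, 34, 33) ell [412.25 209.25] [486.6  28.7 161. ]
13 scene bbox (368, 154, 23, 24) ell [379.41 166.46]
```

View pics/cmp2.png

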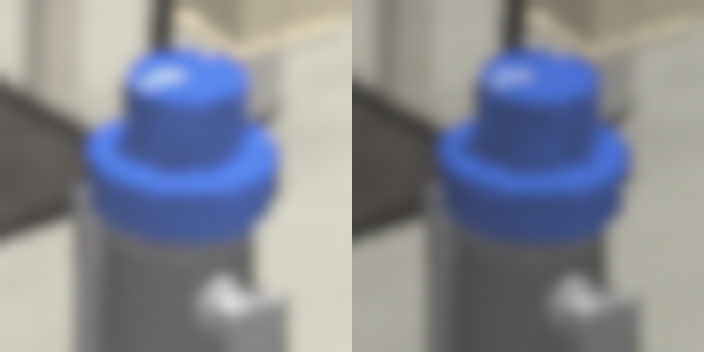

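View pics/t13c.png

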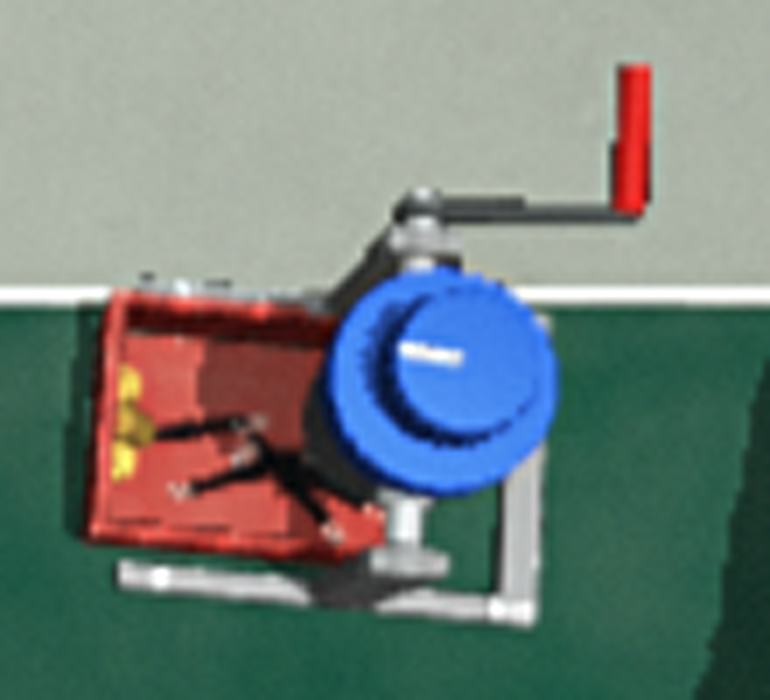

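The cap is now centred and level. Its position and height match the start picture within 0.3 mm, and the line sits a few degrees clockwise of where it began. The bin and bystanders are unmoved. Handing in.

```bash
python3 -c "
from cell import job,readout
print(readout.get_t()); job.sign_off()"
```

```text
46.9583
the job is handed in; nothing more can be done
```

The job is handed in at 47.0 s of the 72 s allowed. The cap was unscrewed and parked on the bench, and the canister was tipped to its stop and led back upright. The cap was then screwed on again to its end stop.

**Spacers:** With the canister upright again, the top view showed no brass inside it. All the brass lay against the red bin's back wall. It looked like three pieces, but that wall partly hides them, and my colour mask saw only one merged patch, so the count of three is by eye.

**Cap:** The first tightening went too far. I kept turning past the stop, which pushed the cap about 3.7 mm sideways and tilted it slightly. I regripped it, backed it off and recentred it. Then I retightened until the stop was felt, with the cap already bottomed. In the final pictures its position and height match the start within about 0.3 mm. The white line is a few degrees clockwise of where it began, as expected at the stop.

**Rest of the bench:** The lever and the red bin are back where they started in the pictures. The bystanders and look-alikes look unmoved, but I checked these by eye and did not measure them. The arm was clear of everything at hand-in.

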